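# Unlock the rotary indexing table by its hidden release notch

### The arm

A 6-joint arm with a two-finger parallel gripper is mounted at the origin on a cart in front of the work surface, level with it; the furniture and walls round the work are solid. World frame = base frame: x ahead of the robot, y to its left, z up, the work surface at z = 0. Lengths are in m, angles in rad, forces in N, time in s.
With the tool pointing down it reaches from about 0.3 to 0.875 m from the base axis. Payload 4.2 kg.
Tool frame: the origin (TCP) lies between the finger pads; the fingertips stand 11 mm ahead of it and the grasp point (between the pads) lies 8 mm behind it (manip.tips_ahead is the distance from the TCP to the fingertips, in m); z points along the fingers, y is the line along which they close (so a half turn about z gives the same grasp; the last joint's range is limited). The gripper opens to 85 mm and grips with 20 to 120 N. Pads are 22 mm wide; open, the fingers measure 114 mm over their backs; the gripper's body (76 mm by 85 mm) begins 54 mm behind the grasp point. The pads swing forward as they close: fully open they stand 13 mm farther back than shut.
Start: joints at [-1.127, 0.32, 1.565, -0, 1.257, -0.02], TCP at [0.257, -0.514, 0.242] pointing down, gripper open.
Joint ranges: [-3.11, 3.11], [-0.84, 2.01], [0.21, 2.61], [-1.34, 4.49], [0.05, 2.63], [-2.56, 2.56]. Speed limits (rad/s): [2.57, 2.57, 3.14, 3.14, 3.14, 3.14].

### API

Orientations are given as a rotation vector (axis times angle).
In Python, from bench import state, grab_frame, manip, look_for gives the robot as it stands.
- The arm moves only by the tool jog_arm, never from a script. Its argument "steps" is a list of rows, each a list of 6 numbers: the shift along the world's x, y, z in m, then the turn, a rotation vector about the world's x, y, z in rad. A call has 1 to 12 rows; each row shifts and turns the commanded pose from where the row before left it; what a row does not reach is not made up. A row lasts 1/12 s, in which the tool goes at most 41.7 mm and 7.16 degrees, less where a joint would pass 70% of its speed; a pose out of reach is approached as far as the arm can. A call is refused whole if a number of a shift passes 0.0417 or a number of a turn 0.125, either way. A call with a gripper value outside its range is refused whole. "fingers" is the closure in counts, from 0 (fully open) to 255 (shut), set as the call begins (left out, the last holds). The fingers move at their own pace and stop on an object; "newtons" is the grip in N (left out, the last holds). Time passes only in rows, so rows that do not move let the fingers close. It gives the time, the measured TCP pose, the force, the opening and the grip force at its end, in the units of the state.
- state(): the state, without advancing time (a new reading comes with each control period).
- grab_frame(name): name is "scene" or "side" or "wrist"; returns a dict with "pixels" (480x640x3 uint8, red, green, blue), "fx", "fy", "cx", "cy" (pixels), "rvec" (rotation vector, rad) and "tvec" (3), from world to camera coordinates, as OpenCV has them; the wrist camera has in their place "hand_eye" (4x4, takes a point from camera to tool coordinates, whose origin is the TCP and whose axes are the flange's). Camera axes: x right, y down, z forward; pixel columns grow to the right and rows downward; lengths in m; the calibration is good to about 2 mm. A picture is of the moment at which its call begins: read the wrist's pose just before it. There is no depth.
- manip.job_done(): hands the job in; it is judged then, once.
Trained networks look in a picture, given as the dict that the camera call returned (one of the last four; its "shot" number tells which), for a name from the list of things; names that differ only in an ending like _2 or _b are one class to them, and where a whole thing is asked for, a point or a joint stands for the part that bears it (a point fixed in the world has none). Each returns a list of dicts, best first, with "conf" (0 to 1); they miss things now and then, are a little off and sometimes report something else, mostly with a low value. They report only what shows in the picture. A call takes as long as a camera call.
- look_for(picture, name): "location" ([x, y, z] in m, in the coordinates of the camera as it stood for that picture, good to about 4 mm: the middle of the surface that is visible of it).
The state is a dict: "time": time; "joint_pos": joint angles; "qvel": joint speeds; "joint_efforts": joint torques, N m; "tool_pos": TCP position; "orientation": TCP orientation; "force": force on the tool from outside, world axes, zero at the start; "torque": the same for the moment, N m; "gripper_width": finger opening in m; "gripper_force": force on a finger pad.
Only numpy, scipy, OpenCV 4.12 (cv2) and the standard library are available. Lean on these libraries where they do the work, as an engineer would, in place of code of your own. Each camera call takes 0.05 s, during which the arm holds its last target. There are 200 camera calls.

### The job

Unlock the round steel indexing table on the bench: find the one notch in the ledge just inside its raised lip (running a fingertip lightly round the ledge will find it), then press the release pad inside the notch fully down with the fingertip, so that the stem in the middle pops up and stays up. Do not force anything, do not touch the stem, leave the loose things around the table where they are, and finish clear of everything.

Things in the scene. Friction and masses are not known exactly. Their poses are not given: they have to be found in the camera images.
- index_table: Fixed round steel indexing table. Origin: centre of its underside, at bench height; z up. Base flange 216 mm across, 14 mm thick, border graduated. On it a round head 184 mm across: at the rim a thin lip (radius 88 to 92 mm, top 54 mm above the bench) all the way round; inside the ledge a recess (radius under 46 mm, floor 22 mm above the bench). Its yaw tells nothing about the notch.
- ledge_centre (a point): Point on the table's axis at the height of the ledge's top, 46 mm above the bench. The flat ring-shaped ledge runs round it inside the lip (radius 46 to 88 mm; sweep at radius 62 mm). ONE notch, 60 mm along the ledge with parallel sides, cuts its whole width, half hidden behind the lip from low views. It may lie in any direction; the head that carries it will not turn under light pushing.
- release (a joint): Release pad inside the notch: travel straight down in m, 0 = up, 0.008 = fully down on its stop. Same plain steel as the ledge; 58 mm along the ledge, radius 45 to 82 mm; flat top 36 mm above the bench (10 mm below the ledge) when up, 28 mm when down. It resists with about 5 to 8 N, has no return spring and stays where it is left.
- stem_cap (a joint): Stem in the middle of the table, on its axis, with a flat round cap 22 mm across and 6 mm thick: its rise in m. 0 = locked (top of the cap 52 mm above the bench), 0.016 = unlocked (68 mm). The release pad lifts it by twice the pad's own travel. Not to be touched.
- sanding_block: Loose bystander: wooden sanding block, 62x112x36 mm, lying on the bench left of the table. Origin at the centre of its underside.
- stone_grey: Loose bystander: grey sharpening stone, 45x100x30 mm, lying on the bench right of the table. Origin at the centre of its underside.
- polish_bar: Loose bystander: bar of polishing compound, 30x85x30 mm, lying on the bench behind the table to the left. Origin at the centre of its underside.

How it is judged:
On the way:
1. the release pad is fully down while a finger presses in the table (value of joint release above 0.0065 m and contact force between the fingers and index_table above 0.5 N), for 0.05 s.
At the end, for the whole second after the job is handed in: The release pad stays down by more than 6.5 of its 8 mm and the stem stands more than 12.5 mm up; the three loose things lie within 20 mm of where they were (value of joint release above 0.0065 m and value of joint stem_cap above 0.0125 m and distance of each of sanding_block, stone_grey, polish_bar from where it was at the start of the episode below 0.02 m); the robot touches nothing.
It fails at once if the stem was touched (contact force between any of the fingers, the arm and stem_cap above 1 N).
It fails at once if the table was forced (over 90 N) (contact force between any of the fingers, the arm and index_table above 90 N).
It fails at once if a bystander was lifted or knocked away (height (world z) of any of sanding_block, stone_grey, polish_bar above 0.015 m or distance of any of sanding_block, stone_grey, polish_bar from where it was at the start of the episode above 0.03 m).
It also fails if it takes over 61 s, if anything falls off the work surface, if the arm or the gripper's body presses on something with over 40 N, if the wrist force passes 120 N, or if a joint passes its speed limit or range.

## Working session

There is one attempt and no reset: what is moved stays moved. The work goes in short steps, Python scripts to look and compute and a tool call to move; the robot and the scene stay as the last step left them, time stands still between calls to the robot, and variables do not carry over. Pictures are saved under pics/ and viewed, at most 10 in all, crops included, and the job is handed in when it is done.

Besides the shell and the picture viewer there is one more tool, called after "Request:" in YAML: its name, and indented under it one key for each argument. jog_arm: Moves the arm, as the interface text tells. Its arguments: {"type":"object","properties":{"steps":{"type":"array","items":{"type":"array","items":{"type":"number"}}},"fingers":{"type":"number"},"newtons":{"type":"number"}},"required":["steps"]}

```bash
mkdir -p pics; cat > h.py <<'E'
import numpy as np, cv2
from bench import state, grab_frame, manip, look_for
def w(f,p):
    R=cv2.Rodrigues(np.array(f["rvec"],float))[0]
    return R.T@(np.array(p)-np.array(f["tvec"]).ravel())
def proj(f,P):
    K=np.array([[f["fx"],0,f["cx"]],[0,f["fy"],f["cy"]],[0,0,1.]])
    return cv2.projectPoints(np.array(P,float).reshape(-1,1,3),np.array(f["rvec"],float),np.array(f["tvec"],float),K,None)[0].reshape(-1,2)
E
python3 - <<'E'
from h import *
for c in ("scene","side"):
    f=grab_frame(c); cv2.imwrite(f"pics/{c}0.png",f["pixels"][:,:,::-1])
    for n in ("index_table","stem_cap","release","sanding_block","stone_grey","polish_bar"):
        for d in look_for(f,n)[:2]: print(c,n,round(d["conf"],2),w(f,d["location"]).round(3))
s=state(); print(s)
E
```

```text
scene index_table 0.6 [0.585 0.046 0.041]
scene stem_cap 0.66 [0.592 0.034 0.049]
scene release 0.71 [0.585 0.083 0.036]
scene sanding_block 0.66 [0.56  0.168 0.032]
scene stone_grey 0.66 [ 0.645 -0.133  0.03 ]
scene stone_grey 0.19 [0.586 0.048 0.04 ]
scene polish_bar 0.59 [0.7   0.157 0.032]
side index_table 0.76 [0.607 0.012 0.046]
side stem_cap 0.48 [0.599 0.027 0.06 ]
side release 0.67 [0.584 0.088 0.039]
side release 0.62 [0.59  0.189 0.03 ]
side sanding_block 0.81 [0.586 0.188 0.031]
side stone_grey 0.72 [ 0.651 -0.136  0.03 ]
side stone_grey 0.37 [0.6   0.014 0.046]
side polish_bar 0.73 [0.718 0.147 0.029]
side polish_bar 0.69 [0.606 0.012 0.046]
{'time': 0.7, 'joint_pos': array([-1.12700103e+00,  3.19554035e-01,  1.56449850e+00, -2.19146642e-05,
        1.25739269e+00, -1.99819122e-02]), 'qvel': array([-0.002203  ,  0.00026619,  0.00069721, -0.00106561,  0.00025076,
        0.00243658]), 'joint_efforts': array([ 1.37995670e-03, -4.15287960e+01, -2.34383762e+01,  2.24016990e-04,
        1.74982222e-05, -9.20438595e-06]), 'tool_pos': array([ 0.25722359, -0.51427041,  0.24236495]), 'orientation': array([3.05735812e+00, 7.21964410e-01, 1.66914492e-05]), 'force': array([-0.0037345 , -0.02770227, -0.01659373]), 'torque': array([-0.017577  ,  0.01449367, -0.01358636]), 'gripper_force': 0.0, 'gripper_width': 0.08535111406042471}
```

View pics/scene0.png

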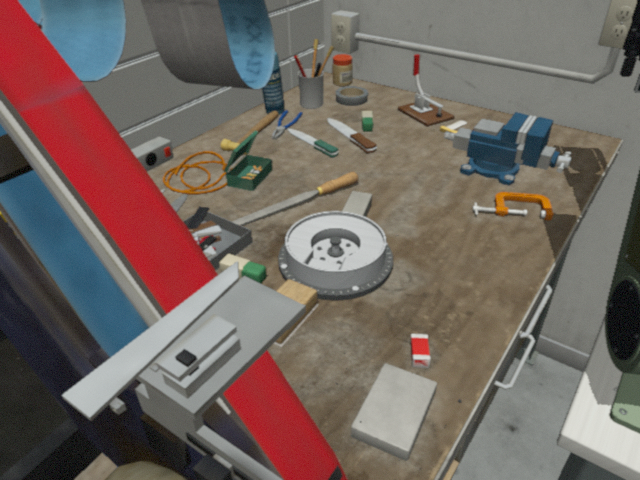

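View pics/side0.png

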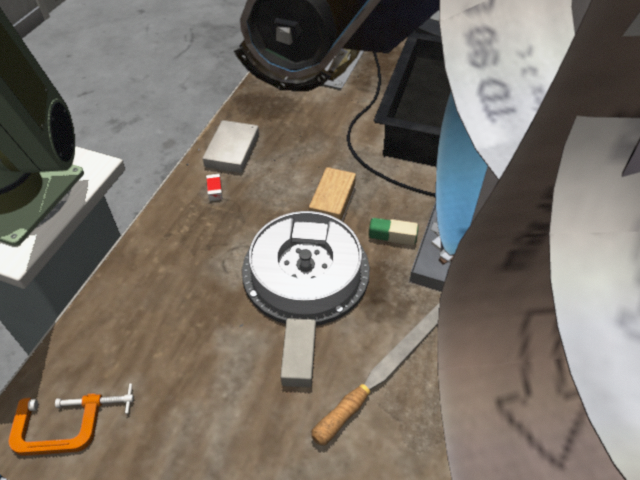

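The side view shows the table at about (305,262). The notch is clearly visible at about (311,230), on the sanding-block side, and the network's release fix of (0.584, 0.088) agrees with it. Next I'll refine the centre and pad position with an overlay.

```bash
python3 - <<'E'
from h import *
from scipy.optimize import minimize
f=grab_frame("side"); im=f["pixels"][:,:,::-1].copy()
K=lambda u,v,z:None
R=cv2.Rodrigues(np.array(f["rvec"],float))[0]; C=-R.T@np.array(f["tvec"]).ravel()
def back(u,v,z):
    d=R.T@np.array([(u-f["cx"])/f["fx"],(v-f["cy"])/f["fy"],1]); return C+d*(z-C[2])/d[2]
g=cv2.GaussianBlur(cv2.cvtColor(im,cv2.COLOR_BGR2GRAY),(3,3),0).astype(np.float32)
a=np.linspace(0,2*np.pi,240,endpoint=False)
def ring(c,r,z): return proj(f,np.c_[c[0]+r*np.cos(a),c[1]+r*np.sin(a),0*a+z])
def samp(p): 
    p=p.astype(np.float32); return cv2.remap(g,p[:,0].copy(),p[:,1].copy(),1).ravel()
best=max(((samp(ring((x,y),.0905,.054))-samp(ring((x,y),.0945,.054))).mean(),x,y) for x in np.arange(.575,.62,.001) for y in np.arange(.005,.05,.001))
print(best); c=best[1:]
print("notch px back",back(311,230,.036),"cap",back(305,255,.052))
S=6; x0,y0=235,200
crop=cv2.resize(im[y0:y0+95,x0:x0+133],None,fx=S,fy=S,interpolation=cv2.INTER_CUBIC)
for r,z,col in((.092,.054,(0,0,255)),(.046,.046,(255,0,0))):
    cv2.polylines(crop,[((ring(c,r,z)-[x0,y0]+.5)*S).astype(np.int32)],True,col,1)
for P in back(311,230,.036)[None],: pass
cv2.imwrite("pics/c1.png",crop)
E
```

```text
(np.float32(81.97244), np.float64(0.598), np.float64(0.030000000000000002))
notch px back [0.58470546 0.09183899 0.036     ] cap [0.60016412 0.02595811 0.052     ]
```

View pics/c1.png

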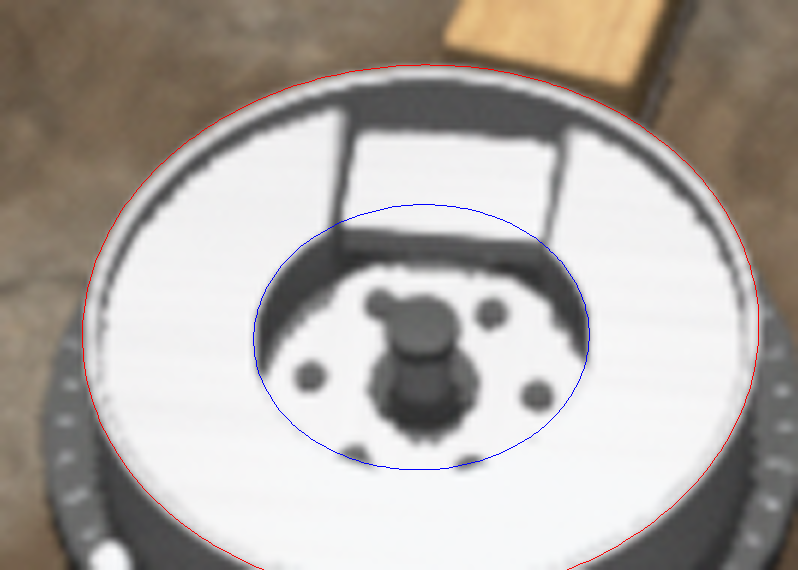

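The fit puts the axis at (0.598, 0.030) and the pad middle at (0.585, 0.0915), 63 mm from the axis at about 102°. The pad corners in the crop are (355,132), (557,142), (548,240) and (343,228). I'll go above it with the fingers shut and the closing line along the ledge.

Request:
jog_arm:
  steps:
    - [0.0137,0.0252,0,0,0,0.0548]
    - [0.0137,0.0252,0,0,0,0.0548]
    - [0.0137,0.0252,0,0,0,0.0548]
    - [0.0137,0.0252,0,0,0,0.0548]
    - [0.0137,0.0252,0,0,0,0.0548]
    - [0.0137,0.0252,0,0,0,0.0548]
    - [0.0137,0.0252,0,0,0,0.0548]
    - [0.0137,0.0252,0,0,0,0.0548]
    - [0.0137,0.0252,0,0,0,0.0548]
    - [0.0137,0.0252,0,0,0,0.0548]
    - [0.0137,0.0252,0,0,0,0.0548]
    - [0.0137,0.0252,0,0,0,0.0548]
  fingers: 255
  newtons: 20

```text
time: 1.75
tool_pos: [0.4221, -0.2106, 0.2426]
orientation: [2.658, 1.674, 0.001]
force: [0.2, -0.1, -0.7]
gripper_width: 0.0001
gripper_force: 0.0
```

Request:
jog_arm:
  steps:
    - [0.0137,0.0252,0,0,0,0.0548]
    - [0.0137,0.0252,0,0,0,0.0548]
    - [0.0137,0.0252,0,0,0,0.0548]
    - [0.0137,0.0252,0,0,0,0.0548]
    - [0.0137,0.0252,0,0,0,0.0548]
    - [0.0137,0.0252,0,0,0,0.0548]
    - [0.0137,0.0252,0,0,0,0.0548]
    - [0.0137,0.0252,0,0,0,0.0548]
    - [0.0137,0.0252,0,0,0,0.0548]
    - [0.0137,0.0252,0,0,0,0.0548]
    - [0.0137,0.0252,0,0,0,0.0548]
    - [0.0137,0.0252,0,0,0,0.0548]

```text
time: 2.75
tool_pos: [0.5865, 0.0919, 0.2424]
orientation: [1.975, 2.443, 0.0]
force: [-0.8, -0.5, -0.5]
gripper_width: 0.0003
gripper_force: 0.0
```

Request:
jog_arm:
  steps:
    - [0,0,-0.03,0,0,0]
    - [0,0,-0.03,0,0,0]
    - [0,0,-0.03,0,0,0]
    - [0,0,-0.02,0,0,0]
    - [0,0,0,0,0,0]
    - [0,0,0,0,0,0]

```text
time: 3.25
tool_pos: [0.5857, 0.0905, 0.1318]
orientation: [-1.978, -2.439, 0.002]
force: [0.5, 0.5, 0.8]
gripper_width: -0.0001
gripper_force: 0.0
```

```bash
python3 - <<'E'
from h import *
s=state(); R=cv2.Rodrigues(np.array(s["orientation"]))[0]; print(s["tool_pos"],R.round(3),s["force"],s["time"],s["gripper_width"],manip.tips_ahead)
f=grab_frame("wrist"); cv2.imwrite("pics/w1.png",f["pixels"][:,:,::-1])
H=np.array(f["hand_eye"])
for n in("release","stem_cap"):
  for d in look_for(f,n)[:2]: print(n,d["conf"],R@(H@np.r_[d["location"],1])[:3]+s["tool_pos"])
E
```

```text
[0.58571943 0.09051706 0.13179945] [[-0.207  0.978 -0.002]
 [ 0.978  0.207 -0.   ]
 [ 0.    -0.002 -1.   ]] [0.45944502 0.47151816 0.8448913 ] 3.25 -0.00012922108490277917 0.011
release 0.92 [0.58422044 0.08988989 0.03661541]
```

View pics/w1.png

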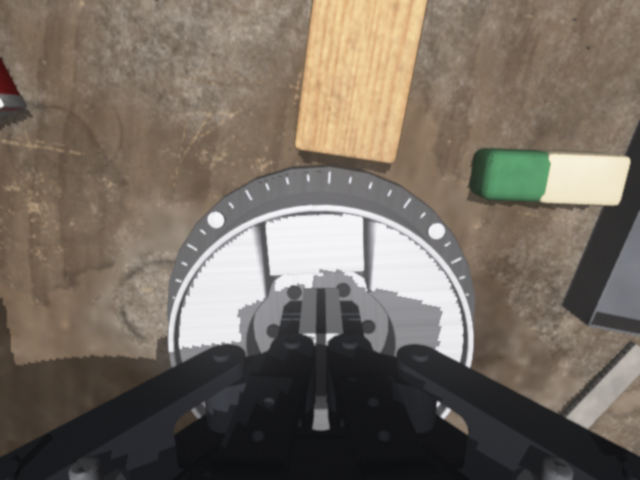

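The wrist view shows the notch at about (317,245), between its side edges at columns 267 and 370. The network puts the pad within 2 mm of the tool axis, so I'm descending.

Request:
jog_arm:
  steps:
    - [-0.001,0,-0.025,0,0,0]
    - [0,0,-0.025,0,0,0]
    - [0,0,-0.015,0,0,0]
    - [0,0,-0.01,0,0,0]
    - [0,0,0,0,0,0]

```text
time: 3.82
tool_pos: [0.5847, 0.0904, 0.0567]
orientation: [-1.978, -2.439, 0.001]
force: [0.1, -0.8, 0.6]
gripper_width: -0.0001
gripper_force: 0.0
```

Request:
jog_arm:
  steps:
    - [0,0,-0.002,0,0,0]
    - [0,0,-0.002,0,0,0]
    - [0,0,-0.002,0,0,0]
    - [0,0,-0.002,0,0,0]
    - [0,0,0,0,0,0]

```text
time: 4.23
tool_pos: [0.5851, 0.0906, 0.0496]
orientation: [1.978, 2.44, 0.001]
force: [-0.0, 0.3, -0.3]
gripper_width: -0.0002
gripper_force: 0.0
```

Request:
jog_arm:
  steps:
    - [0,0,-0.001,0,0,0]
    - [0,0,-0.001,0,0,0]
    - [0,0,-0.001,0,0,0]
    - [0,0,-0.001,0,0,0]
    - [0,0,0,0,0,0]

```text
time: 4.65
tool_pos: [0.5852, 0.0905, 0.0458]
orientation: [1.978, 2.44, 0.001]
force: [-0.7, -0.6, 4.2]
gripper_width: 0.0002
gripper_force: 2.0
```

The tip is 10 mm below the ledge and on the pad, reading 4 N. I'll press on gently.

Request:
jog_arm:
  steps:
    - [0,0,-0.001,0,0,0]
    - [0,0,-0.001,0,0,0]
    - [0,0,-0.001,0,0,0]
    - [0,0,-0.001,0,0,0]
    - [0,0,0,0,0,0]

```text
time: 5.07
tool_pos: [0.5852, 0.0905, 0.0417]
orientation: [1.978, 2.44, 0.001]
force: [-0.5, -0.2, 3.9]
gripper_width: 0.0004
gripper_force: 2.2
```

Request:
jog_arm:
  steps:
    - [0,0,-0.001,0,0,0]
    - [0,0,-0.001,0,0,0]
    - [0,0,-0.001,0,0,0]
    - [0,0,0,0,0,0]
    - [0,0,0,0,0,0]

```text
time: 5.48
tool_pos: [0.5852, 0.0905, 0.039]
orientation: [1.978, 2.44, 0.001]
force: [-2.0, 0.0, 6.5]
gripper_width: 0.0001
gripper_force: 3.3
```

Request:
jog_arm:
  steps:
    - [0,0,-0.0005,0,0,0]
    - [0,0,-0.0005,0,0,0]
    - [0,0,0,0,0,0]

```text
time: 5.73
tool_pos: [0.5852, 0.0906, 0.039]
orientation: [1.978, 2.44, 0.001]
force: [-2.6, -0.6, 12.2]
gripper_width: 0.0001
gripper_force: 6.2
```

Request:
jog_arm:
  steps:
    - [0,0,-0.0005,0,0,0]
    - [0,0,-0.0005,0,0,0]
    - [0,0,0,0,0,0]
    - [0,0,0,0,0,0]

```text
time: 6.07
tool_pos: [0.5853, 0.0906, 0.0389]
orientation: [1.978, 2.44, 0.002]
force: [-5.7, -0.9, 17.8]
gripper_width: 0.0002
gripper_force: 9.1
```

The TCP has stopped at 0.039 (tip at 28 mm) and the force is rising, so the pad is on its stop. I'll withdraw straight up and check.

Request:
jog_arm:
  steps:
    - [0,0,0.002,0,0,0]
    - [0,0,0.006,0,0,0]
    - [0,0,0.015,0,0,0]
    - [0,0,0.03,0,0,0]
    - [0,0,0.04,0,0,0]
    - [0,0,0.04,0,0,0]
    - [0,0,0.03,0,0,0]
    - [0,0,0.02,0,0,0]
    - [0,0,0,0,0,0]
    - [0,0,0,0,0,0]
    - [0,0,0,0,0,0]

```text
time: 6.98
tool_pos: [0.5843, 0.0904, 0.2179]
orientation: [-1.977, -2.439, 0.003]
force: [-0.9, 0.3, 0.2]
gripper_width: 0.0001
gripper_force: 0.0
```

```bash
python3 - <<'E'
from h import *
ims=[]
for c in("scene","side"):
    f=grab_frame(c); u,v=proj(f,[.598,.03,.05])[0].astype(int)
    ims.append(cv2.resize(f["pixels"][max(v-70,0):v+70,u-70:u+70,::-1],(400,400)))
    for n in("sanding_block","stone_grey","polish_bar","stem_cap"):
        for d in look_for(f,n)[:1]: print(c,n,w(f,d["location"]).round(3))
cv2.imwrite("pics/e.png",np.hstack(ims)); print(state()["force"])
E
```

```text
scene sanding_block [0.561 0.169 0.032]
scene stone_grey [ 0.645 -0.132  0.035]
scene polish_bar [0.701 0.161 0.029]
scene stem_cap [0.593 0.035 0.062]
side sanding_block [0.587 0.19  0.029]
side polish_bar [0.718 0.15  0.028]
side stem_cap [0.602 0.026 0.071]
[ 0.49398428 -0.66759767  1.34180511]
```

View pics/e.png

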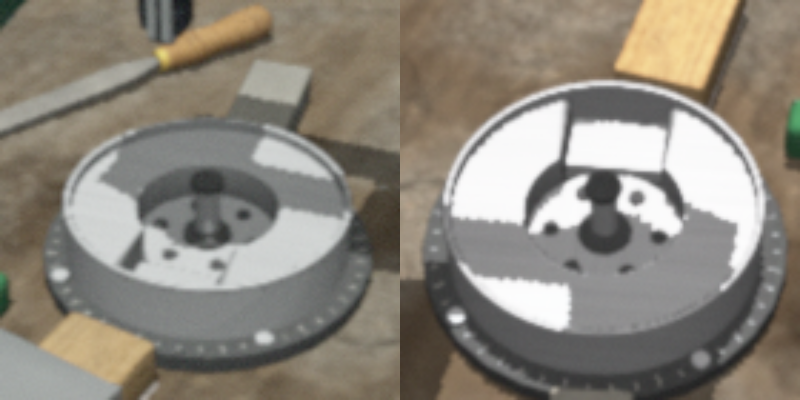

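The stem now stands clearly higher: the cap is at about (208,183) in the left crop and (603,187) in the right crop. The pad is down, the loose things haven't moved, and the gripper is well clear.

```bash
python3 -c "
from bench import manip; print(manip.job_done())"
```

```text
the job is handed in; nothing more can be done
None
```

I pressed the release pad down onto its stop; the pictures show the stem up and the loose things unmoved, the arm is clear, and the job is handed in; hand-in gave no verdict.

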